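# Face the adhesive tin's label to the front and close its keeper

### The job

The full adhesive tin on the turning stand is too wide to grip: gently roll it round on its turntable with a fingertip on its edge, without denting it, until its label faces squarely to the front of the stand, in line with the little pointer. Then push the sliding keeper up until its rubber pad rests against the tin, and leave it so, with the label still facing front and the other things on the bench left where they are.

Things in the scene. Friction and masses are not known exactly. Their poses are not given: they have to be found in the camera images.
- tin: Plain flat steel tin on the stand, diameter 108 mm, height 70 mm, 0.4 to 0.7 kg, loose in the shallow lipped turntable with about 2 mm of play all round. Origin: centre of its underside; z up; x points out through the middle of its label. More than 15 N of push, by a finger or the keeper, dents it; 10 to 12 N on the lid is right, less slips.
- label (a point): Middle of the paper label on the tin's side, 54 mm from its axis, 35 mm above its underside. The label is 75 degrees wide, white with a brown panel in the middle; a white seal strip 12 mm wide runs from its middle over the edge and 35 mm onto the lid, so it shows from above where the label is.
- lid (a point): Centre of the tin's flat lid, about 94 mm above the bench. The turntable runs out of true: the lid's edge rises and falls 1.5 mm either way as it turns. A fingertip pressed on it 45 mm from the centre and dragged in an arc about the centre turns tin and turntable, endlessly either way. The bearing is stiff (4 N at the edge) and stays put. Rubber buffers give 1 mm per 18 N of downward push.
- stand: Plywood stand fixed to the bench, 250 by 130 by 12 mm. Origin: on the bench under the turntable's axis; z up; x points to the stand's front, which looks away from the robot to within 25 degrees. Aluminium turntable 122 mm across, lip top about 30 mm and tin underside about 24 mm above the bench. The label must end pointing along this x.
- front_mark (a point): Tip of the small dark steel pointer that stands at the front edge of the stand, 76 mm along the stand's x axis from its origin, 32 mm above the bench.
- keeper (a joint): Travel of the sliding keeper, m: 0 fully back, growing as it slides along the stand's x axis towards the tin; end stop at 0.052. It stands behind the tin, on the robot's side, and meets the tin at about 0.044 to 0.051. It slides stiffly (2 N) and stays where it is left.
- keeper_pad (a point): Middle of the keeper's rubber pad face, 58 mm above the bench, facing along the stand's x axis. It touches the tin when it is 52 to 54 mm (horizontally) from the tin's origin, as the tin leans a little; a push of about 6 N makes sure of it.
- keeper_top (a point): Middle of the top edge of the back face of the keeper's upright plywood plate, 108 mm above the bench and 22 mm behind the pad face. The plate is 40 mm wide (along the stand's y), 14 mm thick and reaches down to 26 mm above the bench, where the foot sticks out 34 mm further back. Push on this back face, along the stand's x axis.
- spare_tin: Bystander: a second tin of the same make standing on the bench beside the stand (on its left, +y). Origin: centre of its underside. Leave it alone.
There are look-alikes about, which are no part of the job. What is shaped like the tin but orange or yellow is not meant.

How it is judged:
By the outcome, as a careful person would: the job done as asked, in the order asked, and still so for the second after the job is handed in, with the robot touching nothing.
It also fails if it takes over 72 s, if anything falls off the work surface, if the arm or the gripper's body presses on something with over 40 N, if the wrist force passes 120 N, or if a joint passes its speed limit or range.

### The arm

A 6-joint arm with a two-finger parallel gripper is mounted at the origin on the work surface. World frame = base frame: x ahead of the robot, y to its left, z up, the work surface at z = 0. Lengths are in m, angles in rad, forces in N, time in s.
With the tool pointing down it reaches from about 0.35 to 0.925 m from the base axis. Payload 6.4 kg.
Tool frame: the origin (TCP) lies on the centre line of the jaws, within the pads' length; the fingertips stand 14 mm ahead of it and the grasp point (between the pads) lies 5 mm behind it (env.tip_reach is the z of the fingertips in the tool frame, in m); z points along the fingers, x is the direction in which the jaws open and shut, and the axes are right-handed (so a half turn about z gives the same grasp; the last joint's range is limited). The gripper opens to 85 mm and grips with 20 to 120 N. Pads are 22 mm wide; open, the fingers measure 114 mm over their backs; the gripper's body (76 mm by 85 mm) begins 54 mm behind the grasp point. The pads swing forward as they close: fully open they stand 13 mm farther back than shut.
Start: joints at [1.05, 0.245, 1.558, -0, 1.339, -0.174], TCP at [0.221, 0.611, 0.245] pointing down, gripper open.
Joint ranges: [-3.13, 3.13], [-1.02, 2.26], [0.13, 2.54], [-0.95, 4.09], [0.21, 2.88], [-2.74, 2.74]. Speed limits (rad/s): [2.57, 2.57, 3.14, 3.14, 3.14, 3.14].

### API

Orientations are given as a unit quaternion [x, y, z, w].
In Python, from plant import sense, optics, workorder, models, env gives the robot as it stands. The module is installed in compiled form; this text tells all that it offers.
- The arm moves only by the tool jog_arm, never from a script. Its argument "plan" is one flat list of numbers, 6 for each row, row after row: the shift along the world's x, y, z in mm, then the turn, a rotation vector about the world's x, y, z in rad. A call has 1 to 8 rows; each row is the pose to reach, as a shift and turn from the pose commanded when the call began; what a row does not reach only later rows make up. A row lasts 1/12 s, in which the tool goes at most 41.7 mm and 7.16 degrees, less where a joint would pass 70% of its speed; a pose out of reach is approached as far as the arm can. A call with a gripper value outside its range is refused whole. "claw" is the opening, from 0 (shut) to 1 (fully open), set as the call begins (left out, the last holds). The fingers move at their own pace and stop on an object; "grip_force" is the grip in N (left out, the last holds). Time passes only in rows, so rows that repeat a pose let the fingers close. It gives the time, the measured TCP pose, the force and the opening at its end, in the units of the state.
- sense(): the state, without advancing time (a new reading comes with each control period).
- optics.camera(name): name is "scene" or "top" or "wrist"; returns the picture (400x640x3 uint8, blue, green, red); there is no depth.
- optics.camera_info(name): a dict with "mtx" (3x3 intrinsics, pixels), "R" (3x3) and "t" (3): a world point X has camera coordinates R X + t. Camera axes: x right, y down, z forward; pixel columns grow to the right and rows downward; lengths in m; the calibration is good to about 2 mm. The wrist camera is an equidistant fisheye: a pixel r from the principal point sees the ray r / f radians off the axis. A picture is of the moment at which its call begins: read the wrist's pose just before it. camera_info takes no time and is no camera call; for the wrist camera it gives the pose at the moment of the call.
- workorder.hand_in(): hands the job in, once; it reports no verdict.
Trained networks look in the newest picture that a camera, given by its name, has taken for a name from the list of things; names that differ only in an ending like _2 or _b are one class to them, and where a whole thing is asked for, a point or a joint stands for the part that bears it (a point fixed in the world has none). Each returns a list of dicts, best first, with "score" (0 to 1); they miss things now and then, are a little off and sometimes report something else, mostly with a low value. They report only what shows in the picture. A call takes as long as a camera call. They do not tell look-alikes from the thing itself.
- models.cut_out(query, camera): "region" (400x640 bool, what is visible of it).
- models.landmark_of(query, camera): "location" ([x, y, z] in m, in world coordinates, good to about 4 mm: a listed point, or the origin of a listed thing).
The state is a dict: "t": time; "q": joint angles; "qd": joint speeds; "joint_efforts": joint torques, N m; "tcp_pos": TCP position; "ee_rot": TCP orientation; "ft_force": force on the tool from outside, world axes, zero at the start; "torque": the same for the moment, N m; "grip_width": finger opening in m.
Only numpy, scipy, OpenCV 4.12 (cv2) and the standard library are available. Lean on these libraries where they do the work, as an engineer would, in place of code of your own. Each camera call takes 0.05 s, during which the arm holds its last target. There are 200 camera calls.

## Working session

There is one attempt and no reset: what is moved stays moved. The work goes in short steps, Python scripts to look and compute and a tool call to move; the robot and the scene stay as the last step left them, time stands still between calls to the robot, and variables do not carry over. Pictures are saved under pics/ and viewed, about 8 in all and at most 12, crops included, and the job is handed in when it is done.

Besides the shell and the picture viewer there is one more tool, called after "Emit:" in YAML: its name, and indented under it one key for each argument. jog_arm: Moves the arm, as the interface text tells. Its arguments: {"type":"object","properties":{"plan":{"type":"array","items":{"type":"number"}},"claw":{"type":"number"},"grip_force":{"type":"number"}},"required":["plan"]}

```bash
mkdir -p pics
cat > h.py <<'E'
import numpy as np, cv2
from plant import sense, optics, workorder, models, env
def pic(c,n):
    im=optics.camera(c); cv2.imwrite('pics/%s.png'%n,im); return im
def lm(q,c,k=2):
    for d in models.landmark_of(q,c)[:k]: print(q,c,np.round(d['location'],4),round(d['score'],2))
def ray(c,u,v,z):
    i=optics.camera_info(c);K,R,t=i['mtx'],np.array(i['R']),np.array(i['t'])
    d=R.T@np.linalg.inv(K)@[u,v,1];o=-R.T@t;return o+d*(z-o[2])/d[2]
def proj(c,X):
    i=optics.camera_info(c);p=i['mtx']@(np.array(i['R'])@X+i['t']);return p[:2]/p[2]
E
python3 - <<'E'
from h import *
s=sense();print(s['t'],s['tcp_pos'],s['ee_rot'],env.tip_reach)
a=pic('top','top1');
for q in ['tin','label','lid','stand','front_mark','keeper_pad','keeper_top','spare_tin']: lm(q,'top')
b=pic('scene','sc1')
for q in ['lid','stand','front_mark','keeper_pad','keeper_top','label']: lm(q,'scene')
print(sense()['t'])
E
```

```text
0.0 [0.22067942 0.6108037  0.24413235] [ 8.18519492e-01  5.74477863e-01 -9.13206412e-04  4.38894037e-04] 0.014
tin top [0.8007 0.1721 0.0015] 0.9
tin top [0.6121 0.0529 0.0225] 0.77
label top [0.8422 0.0331 0.0341] 0.81
label top [0.6828 0.0769 0.0329] 0.73
lid top [ 0.8522 -0.0172  0.0682] 0.8
lid top [0.8041 0.1748 0.0693] 0.78
front_mark top [0.6868 0.0771 0.033 ] 0.97
keeper_pad top [0.5221 0.0193 0.0597] 0.6
keeper_top top [0.4989 0.0112 0.1058] 0.66
spare_tin top [ 5.601e-01  1.821e-01 -2.000e-04] 0.69
lid scene [0.8059 0.1736 0.0678] 0.93
lid scene [ 0.8525 -0.0169  0.0693] 0.85
stand scene [ 6.144e-01  4.880e-02 -5.000e-04] 0.71
front_mark scene [0.6834 0.0747 0.0294] 0.89
keeper_pad scene [0.5244 0.0214 0.0581] 0.58
keeper_pad scene [0.6143 0.0497 0.0273] 0.52
keeper_top scene [0.5039 0.0151 0.1055] 0.91
label scene [0.847  0.1436 0.0396] 0.95
label scene [0.8465 0.0338 0.0345] 0.89
0.8
```

View pics/top1.png

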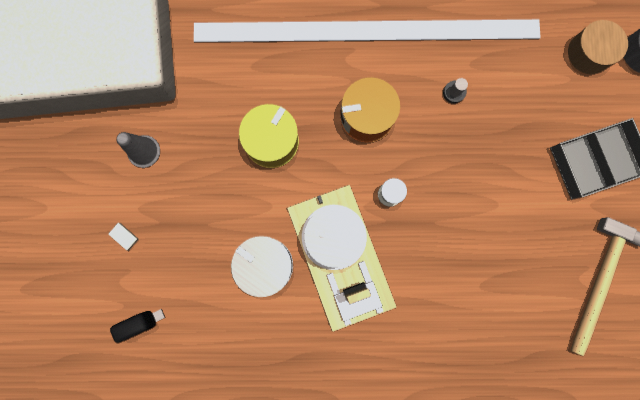

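View pics/sc1.png

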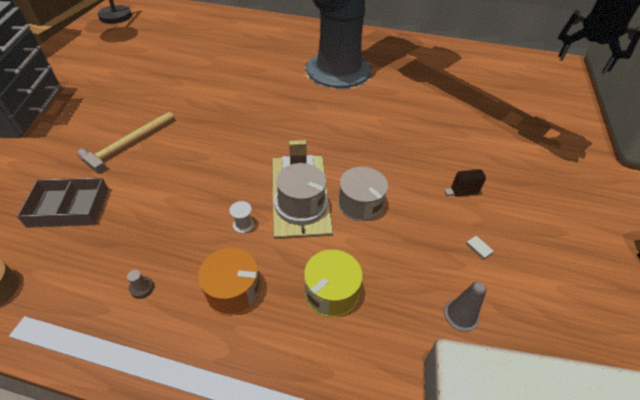

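Run:
```python
from h import *
a=cv2.imread('pics/top1.png')[180:340,280:400];b=cv2.imread('pics/sc1.png')[130:245,260:345]
def e(x,f):
    x=cv2.resize(x,None,fx=f,fy=f,interpolation=cv2.INTER_CUBIC).astype(float)
    return np.clip((x/255)**2.2*255,0,255).astype(np.uint8)
A=e(a,3.5);B=e(b,4.5)
H=max(A.shape[0],B.shape[0]);o=np.zeros((H,A.shape[1]+B.shape[1],3),np.uint8)
o[:A.shape[0],:A.shape[1]]=A;o[:B.shape[0],A.shape[1]:]=B
cv2.imwrite('pics/c1.png',o);print(A.shape,B.shape)
# stand orientation from yellow wood mask
hsv=cv2.cvtColor(cv2.imread('pics/top1.png'),cv2.COLOR_BGR2HSV)
m=cv2.inRange(hsv,(20,60,120),(30,160,255));m[:180]=0;m[340:]=0;m[:,:280]=0;m[:,400:]=0
c=max(cv2.findContours(m,0,1)[0],key=cv2.contourArea)
pts=np.argwhere(m)[:,::-1].astype(np.int32)
r=cv2.minAreaRect(pts);bx=cv2.boxPoints(r);print(r)
W=np.array([ray('top',u,v,0.012) for u,v in bx]);print(W.round(4),W.mean(0))
for i in range(4):
    d=W[(i+1)%4]-W[i];print(np.hypot(*d[:2]).round(4),np.degrees(np.arctan2(d[1],d[0])).round(2))
print(proj('top',[.613,.051,.094]),proj('scene',[.613,.051,.094]))
```

```text
(560, 420, 3) (518, 382, 3)
((340.79705810546875, 257.52972412109375), (131.85177612304688, 68.21760559082031), 69.14553833007812)
[[ 0.6673  0.1422  0.012 ]
 [ 0.7133  0.0189  0.012 ]
 [ 0.4788 -0.0652  0.012 ]
 [ 0.4352  0.0551  0.012 ]] [0.57364786 0.03774348 0.012     ]
0.1316 -69.55
0.2491 -160.27
0.128 109.93
0.2479 20.57
[335.06595183 234.13844088] [299.59243401 180.14351606]
```

View pics/c1.png

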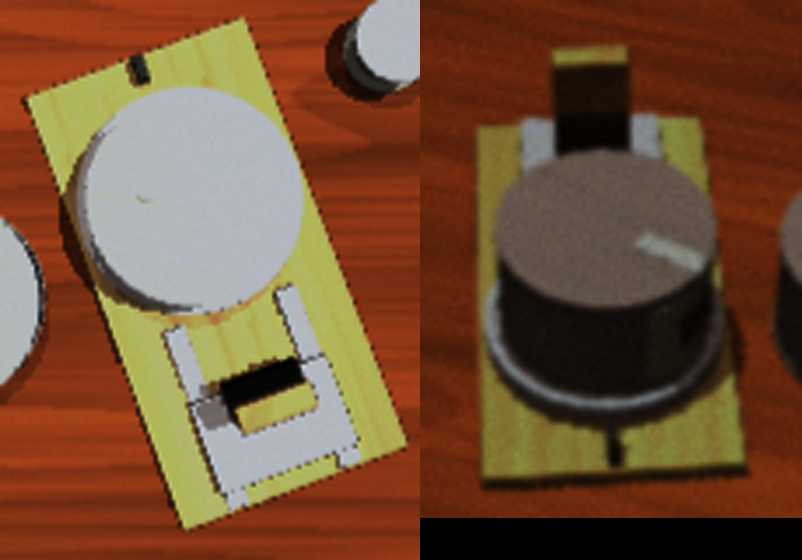

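Run:
```python
from h import *
f=lambda u,v:ray('scene',260+(u-420)/4.5-.4,130+v/4.5-.4,.0942)
a=f(640,239);b=f(702,264);d=b-a;print('strip',a,b,np.hypot(*d[:2]),np.degrees(np.arctan2(d[1],d[0])))
# scene lid ellipse extremes: left/right/top/bottom
E=[f(495,222),f(718,232),f(608,152),f(604,307)];print(np.round(E,4))
c=np.mean(E[:2],0);print('lid c scene',c, np.mean(E[2:],0))
g=lambda u,v,z=.0942:ray('top',280+u/3.5-.4,180+v/3.5-.4,z)
E=[g(77,200),g(303,200),g(190,87),g(190,313)];print(np.round(E,4),np.mean(E,0))
print('mark',g(139,62,.032),g(139,72,.032))
print('keeper top quad',[np.round(g(*p,.108),4) for p in [(235,408),(302,372),(316,407),(248,432)]])
im=optics.camera('top');r=models.cut_out('lid','top')
for x in r[:4]:
    m=x['region'].astype(np.uint8);M=cv2.moments(m,True);u,v=M['m10']/M['m00'],M['m01']/M['m00'];print('cut',x['score'],u,v,M['m00'],ray('top',u,v,.0942))
print(sense()['t'])
```

```text
strip [0.61523696 0.07170343 0.0942    ] [0.62282052 0.10440524 0.0942    ] 0.03356961232070425 76.94387453214222
[[0.6236 0.0013 0.0942]
 [0.6004 0.1066 0.0942]
 [0.562  0.0399 0.0942]
 [0.6615 0.0675 0.0942]]
lid c scene [0.61204147 0.05394944 0.0942    ] [0.61175206 0.05370585 0.0942    ]
[[ 0.609   0.1094  0.0942]
 [ 0.608  -0.0031  0.0942]
 [ 0.6651  0.0524  0.0942]
 [ 0.5527  0.0539  0.0942]] [0.60867949 0.05313748 0.0942    ]
mark [0.6851862  0.07711653 0.032     ] [0.67976516 0.07717326 0.032     ]
keeper top quad [array([0.5074, 0.0333, 0.108 ]), array([5.243e-01, 5.000e-04, 1.080e-01]), array([ 0.5075, -0.0059,  0.108 ]), array([0.4959, 0.0272, 0.108 ])]
cut 0.9 334.5915444936925 236.6559836345039 2933.0 [0.60861574 0.05189696 0.0942    ]
cut 0.74 368.9990163934426 109.48688524590163 3050.0 [ 0.83577314 -0.01299797  0.0942    ]
cut 0.64 357.5615763546798 300.2898193760263 1218.0 [0.4991248  0.01394243 0.0942    ]
0.9
```

Emit:
jog_arm:
  plan: [381, -602, 0, 0, 0, 0.12, 381, -602, 0, 0, 0, 0.12, 381, -602, 0, 0, 0, 0.12, 381, -602, 0, 0, 0, 0.12, 381, -602, 0, 0, 0, 0.12, 381, -602, 0, 0, 0, 0.12, 381, -602, 0, 0, 0, 0.12, 381, -602, 0, 0, 0, 0.12]
  claw: 0
  grip_force: 40

```text
t: 1.57
tcp_pos: [0.3999, 0.3279, 0.2456]
ee_rot: [0.782, 0.623, 0.0, 0.0]
ft_force: [1.3, 1.0, -1.0]
grip_width: -0.0001
```

Emit:
jog_arm:
  plan: [202, -319, 0, 0, 0, 0, 202, -319, 0, 0, 0, 0, 202, -319, 0, 0, 0, 0, 202, -319, 0, 0, 0, 0, 202, -319, 0, 0, 0, 0, 202, -319, 0, 0, 0, 0, 202, -319, 0, 0, 0, 0, 202, -319, 0, 0, 0, 0]

```text
t: 2.23
tcp_pos: [0.5783, 0.046, 0.2455]
ee_rot: [0.783, 0.622, 0.0, 0.0]
ft_force: [0.9, 1.0, 0.2]
grip_width: -0.0002
```

Emit:
jog_arm:
  plan: [0, 0, -35, 0, 0, 0, 0, 0, -70, 0, 0, 0, 0, 0, -100, 0, 0, 0, 0, 0, -115, 0, 0, 0, 0, 0, -120, 0, 0, 0, 0, 0, -120, 0, 0, 0, 0, 0, -120, 0, 0, 0]

```text
t: 2.82
tcp_pos: [0.5784, 0.048, 0.1265]
ee_rot: [0.783, 0.623, 0.001, 0.001]
ft_force: [-0.5, 0.2, 0.4]
grip_width: 0.0
```

Run:
```python
from h import *
s=sense();print(s['t'],s['tcp_pos'],s['ee_rot'],s['ft_force'])
a=pic('scene','sc2');w=pic('wrist','w2');print(sense()['ft_force'])
e=cv2.resize(a[100:250,230:390],None,fx=2.5,fy=2.5,interpolation=2)
w=cv2.resize(w,(600,375))[:, :]
o=np.zeros((max(e.shape[0],375),e.shape[1]+400,3),np.uint8);o[:e.shape[0],:e.shape[1]]=e;o[:375,e.shape[1]:]=w[:,100:500]
cv2.imwrite('pics/c2.png',o)
```

```text
2.8167 [0.57835285 0.04798758 0.12649426] [7.82540467e-01 6.22599037e-01 6.47016351e-04 6.61073257e-04] [-0.54594753  0.2175597   0.35332605]
[-0.40336561 -0.56255385  0.81693489]
```

View pics/c2.png

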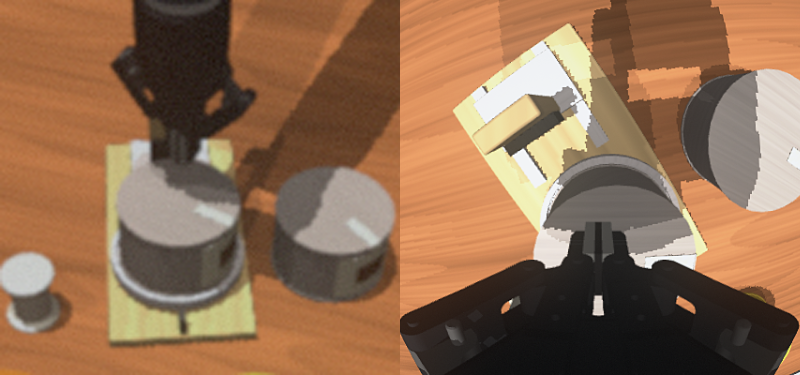

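Emit:
jog_arm:
  plan: [12, -20, 0, 0, 0, 0, 24, -39, 0, 0, 0, 0, 24, -39, -8, 0, 0, 0, 24, -39, -14, 0, 0, 0, 24, -39, -15.5, 0, 0, 0, 24, -39, -16.5, 0, 0, 0, 24, -39, -17, 0, 0, 0, 24, -39, -17, 0, 0, 0]

```text
t: 3.58
tcp_pos: [0.6014, 0.0094, 0.1088]
ee_rot: [0.782, 0.623, -0.0, 0.0]
ft_force: [-1.6, -1.6, 2.5]
grip_width: 0.0001
```

Emit:
jog_arm:
  plan: [0, 0, -0.2, 0, 0, 0, 0, 0, -0.3, 0, 0, 0, 0, 0, -0.3, 0, 0, 0]

```text
t: 3.83
tcp_pos: [0.6016, 0.0091, 0.1085]
ee_rot: [0.783, 0.623, 0.0, 0.0]
ft_force: [-1.8, -1.5, 3.9]
grip_width: 0.0001
```

Emit:
jog_arm:
  plan: [0, 0, -0.2, 0, 0, 0, 0, 0, -0.3, 0, 0, 0, 0, 0, -0.3, 0, 0, 0]

```text
t: 4.08
tcp_pos: [0.6017, 0.0089, 0.1082]
ee_rot: [0.783, 0.623, 0.0, 0.0]
ft_force: [-1.4, -1.8, 5.7]
grip_width: 0.0001
```

Run:
```python
from h import *
for i in range(3): optics.camera('top');s=sense();print(s['t'],s['tcp_pos'],s['ft_force'])
```

```text
4.1333 [0.60174467 0.00892948 0.10821035] [-3.32045488 -0.58062565  5.05463179]
4.1833 [0.60173642 0.00889395 0.10822816] [-1.65553694 -1.49111461  5.40654604]
4.2333 [0.60175747 0.00889974 0.10822197] [-2.26430683 -0.4610608   5.5082094 ]
```

Emit:
jog_arm:
  plan: [0, 0, -0.4, 0, 0, 0, 0, 0, -0.7, 0, 0, 0, 0, 0, -0.9, 0, 0, 0, 0, 0, -0.9, 0, 0, 0]

```text
t: 4.57
tcp_pos: [0.602, 0.0087, 0.1079]
ee_rot: [0.783, 0.623, 0.0, 0.001]
ft_force: [-3.4, -1.6, 8.1]
grip_width: -0.0
```

Run:
```python
from h import *
s=sense();print(s['t'],s['tcp_pos'],s['ft_force'])
C=np.array([.612,.0525])
a0=-103.3;R=44.8
for k in range(10):
    A=a0-6*k;rows=[]
    for j in range(1,5):
        d=[R*(f(np.radians(A-1.5*j))-f(np.radians(A))) for f in (np.cos,np.sin)]
        rows.append((round(d[0],1),round(d[1],1),round(-np.radians(1.5*j),3)))
    print(A,rows)
```

```text
4.5667 [0.60202563 0.00867685 0.10789866] [-3.39439014 -1.60049403  8.12491659]
-103.3 [(np.float64(-1.1), np.float64(0.3), np.float64(-0.026)), (np.float64(-2.3), np.float64(0.6), np.float64(-0.052)), (np.float64(-3.4), np.float64(0.9), np.float64(-0.079)), (np.float64(-4.5), np.float64(1.3), np.float64(-0.105))]
-109.3 [(np.float64(-1.1), np.float64(0.4), np.float64(-0.026)), (np.float64(-2.2), np.float64(0.8), np.float64(-0.052)), (np.float64(-3.3), np.float64(1.3), np.float64(-0.079)), (np.float64(-4.3), np.float64(1.8), np.float64(-0.105))]
-115.3 [(np.float64(-1.1), np.float64(0.5), np.float64(-0.026)), (np.float64(-2.1), np.float64(1.1), np.float64(-0.052)), (np.float64(-3.1), np.float64(1.6), np.float64(-0.079)), (np.float64(-4.1), np.float64(2.2), np.float64(-0.105))]
-121.3 [(np.float64(-1.0), np.float64(0.6), np.float64(-0.026)), (np.float64(-2.0), np.float64(1.3), np.float64(-0.052)), (np.float64(-2.9), np.float64(1.9), np.float64(-0.079)), (np.float64(-3.9), np.float64(2.6), np.float64(-0.105))]
-127.3 [(np.float64(-0.9), np.float64(0.7), np.float64(-0.026)), (np.float64
[... 639 characters left out ...]
[(np.float64(-0.7), np.float64(1.0), np.float64(-0.026)), (np.float64(-1.3), np.float64(2.0), np.float64(-0.052)), (np.float64(-1.9), np.float64(3.0), np.float64(-0.079)), (np.float64(-2.5), np.float64(4.0), np.float64(-0.105))]
-151.3 [(np.float64(-0.5), np.float64(1.0), np.float64(-0.026)), (np.float64(-1.1), np.float64(2.1), np.float64(-0.052)), (np.float64(-1.6), np.float64(3.1), np.float64(-0.079)), (np.float64(-2.0), np.float64(4.2), np.float64(-0.105))]
-157.3 [(np.float64(-0.4), np.float64(1.1), np.float64(-0.026)), (np.float64(-0.8), np.float64(2.2), np.float64(-0.052)), (np.float64(-1.2), np.float64(3.3), np.float64(-0.079)), (np.float64(-1.6), np.float64(4.4), np.float64(-0.105))]
```

Emit:
jog_arm:
  plan: [0, 0, -0.5, 0, 0, 0, 0, 0, -0.8, 0, 0, 0, 0, 0, -0.8, 0, 0, 0]

```text
t: 4.82
tcp_pos: [0.6022, 0.0085, 0.1076]
ee_rot: [0.783, 0.623, 0.0, 0.001]
ft_force: [-4.4, -2.8, 10.5]
grip_width: -0.0
```

Emit:
jog_arm:
  plan: [-1.1, 0.3, 0, 0, 0, -0.026, -2.3, 0.6, 0, 0, 0, -0.052, -3.4, 0.9, 0, 0, 0, -0.079, -4.5, 1.3, 0, 0, 0, -0.105]

```text
t: 5.15
tcp_pos: [0.5995, 0.0098, 0.108]
ee_rot: [0.815, 0.58, 0.002, 0.002]
ft_force: [4.3, -1.7, 5.8]
grip_width: -0.0002
```

Emit:
jog_arm:
  plan: [0, 0, -0.8, 0, 0, 0, 0, 0, -1.5, 0, 0, 0, 0, 0, -1.5, 0, 0, 0]

```text
t: 5.4
tcp_pos: [0.6001, 0.0095, 0.1074]
ee_rot: [0.814, 0.581, 0.003, 0.003]
ft_force: [1.2, -2.9, 10.9]
grip_width: -0.0
```

Emit:
jog_arm:
  plan: [-1.1, 0.4, -0.1, 0, 0, -0.026, -2.2, 0.8, -0.2, 0, 0, -0.052, -3.3, 1.3, -0.2, 0, 0, -0.079, -4.3, 1.8, -0.2, 0, 0, -0.105]

```text
t: 5.73
tcp_pos: [0.5963, 0.0111, 0.1075]
ee_rot: [0.844, 0.536, 0.003, 0.003]
ft_force: [3.3, -4.1, 10.2]
grip_width: -0.0004
```

Run:
```python
from h import *
s=sense();print(s['t'],s['tcp_pos'],s['ee_rot'],s['ft_force'])
a=pic('scene','sc3');s=sense();print(s['tcp_pos'],s['ft_force'])
f=3.5
o=[cv2.resize(cv2.imread('pics/%s.png'%n)[150:240,265:345],None,fx=f,fy=f,interpolation=2) for n in ('sc2','sc3')]
cv2.imwrite('pics/c3.png',np.hstack(o))
```

```text
5.7333 [0.59632847 0.01107297 0.10754684] [0.84389588 0.53648495 0.00338105 0.00349543] [ 3.34915027 -4.08457788 10.242521  ]
[0.59610954 0.01115027 0.10748439] [ 3.10171772 -3.60676366  9.12420113]
```

View pics/c3.png

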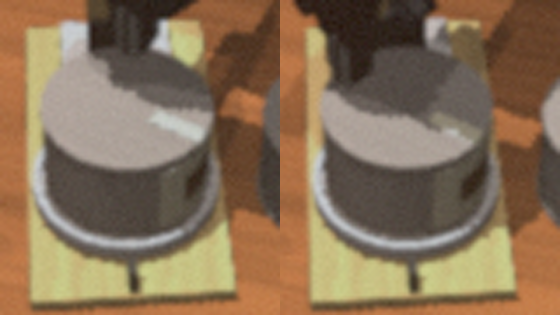

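Emit:
jog_arm:
  plan: [-1.1, 0.5, -0.3, 0, 0, -0.026, -2.1, 1.1, -0.4, 0, 0, -0.052, -3.1, 1.6, -0.4, 0, 0, -0.079, -4.1, 2.2, -0.4, 0, 0, -0.105]

```text
t: 6.12
tcp_pos: [0.5924, 0.013, 0.1074]
ee_rot: [0.871, 0.491, 0.004, 0.004]
ft_force: [2.9, -3.8, 11.7]
grip_width: -0.0002
```

Emit:
jog_arm:
  plan: [-1.0, 0.6, 0, 0, 0, -0.026, -2.0, 1.3, 0, 0, 0, -0.052, -2.9, 1.9, 0, 0, 0, -0.079, -3.9, 2.6, 0, 0, 0, -0.105]

```text
t: 6.45
tcp_pos: [0.5883, 0.0155, 0.1074]
ee_rot: [0.895, 0.445, 0.003, 0.003]
ft_force: [1.2, -4.2, 11.2]
grip_width: -0.0001
```

Emit:
jog_arm:
  plan: [-0.9, 0.7, 0, 0, 0, -0.026, -1.8, 1.5, 0, 0, 0, -0.052, -2.7, 2.2, 0, 0, 0, -0.079, -3.6, 3.0, 0, 0, 0, -0.105]

```text
t: 6.78
tcp_pos: [0.5846, 0.0184, 0.1074]
ee_rot: [0.918, 0.398, 0.003, 0.003]
ft_force: [1.2, -5.3, 12.3]
grip_width: 0.0
```

Emit:
jog_arm:
  plan: [-0.8, 0.8, 0, 0, 0, -0.026, -1.7, 1.7, 0, 0, 0, -0.052, -2.5, 2.5, 0, 0, 0, -0.079, -3.2, 3.4, 0, 0, 0, -0.105]

```text
t: 7.12
tcp_pos: [0.5812, 0.0217, 0.1074]
ee_rot: [0.937, 0.349, 0.003, 0.003]
ft_force: [-0.2, -5.2, 13.3]
grip_width: 0.0002
```

Emit:
jog_arm:
  plan: [-0.8, 0.9, 0.6, 0, 0, -0.026, -1.5, 1.8, 0.8, 0, 0, -0.052, -2.2, 2.8, 0.8, 0, 0, -0.079, -2.9, 3.7, 0.8, 0, 0, -0.105]

```text
t: 7.45
tcp_pos: [0.5779, 0.0256, 0.1076]
ee_rot: [0.954, 0.299, 0.003, 0.003]
ft_force: [0.0, -4.8, 10.8]
grip_width: -0.0001
```

Run:
```python
from h import *
s=sense();print(s['t'],s['tcp_pos'],s['ee_rot'],s['ft_force'])
a=pic('scene','sc4');s=sense();print(s['tcp_pos'],s['ft_force'])
lm('label','scene',4)
lm('lid','scene',4)
cv2.imwrite('pics/c4.png',cv2.resize(a[150:240,265:345],None,fx=6,fy=6,interpolation=2))
```

```text
7.45 [0.57785578 0.02559001 0.10759009] [0.95416947 0.29924191 0.00288601 0.00256377] [ 1.07143020e-02 -4.81126788e+00  1.07626921e+01]
[0.57767875 0.02576432 0.10753203] [-1.37099587 -5.67084718 10.56116536]
label scene [0.85   0.1475 0.0395] 0.67
label scene [0.6522 0.0872 0.0572] 0.64
label scene [0.8465 0.0347 0.0327] 0.62
lid scene [ 0.8516 -0.0191  0.0677] 0.97
lid scene [0.612  0.0549 0.0914] 0.68
lid scene [0.6141 0.0498 0.0253] 0.62
lid scene [0.8073 0.1726 0.0657] 0.57
```

View pics/c4.png

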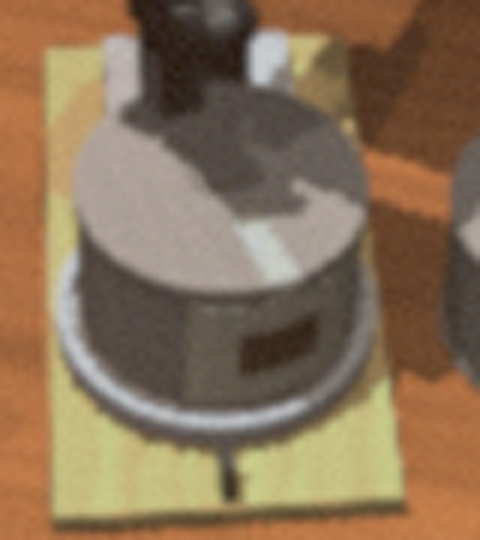

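```bash
cat >> h.py <<'E'
def g(u,v,z,u0=265,v0=150,f=6.): return ray('scene',u0+u/f-.4,v0+v/f-.4,z)
E
python3 - <<'E'
from h import *
C=np.array([.612,.0535,0])
for n,p in [('edge',g(286,279,.0942)),('in',g(247,220,.0942)),]:
    d=p-C;print(n,p,np.hypot(*d[:2]),np.degrees(np.arctan2(d[1],d[0])))
d=g(286,279,.0942)-g(247,220,.0942);print(np.hypot(*d[:2]),np.degrees(np.arctan2(d[1],d[0])))
# predicted panel/edge pixel as function of angle
for th in (28,32,36,40,44):
    r=np.radians(th);e=np.array([np.cos(r),np.sin(r),0])
    for z in (.0942,.059): 
        q=proj('scene',C+.054*e+[0,0,z]);print(th,z,((q+.4-[265,150])*6).round(0),end=' ')
    print()
E
```

```text
edge [0.65015716 0.08982609 0.0942    ] 0.05268352291196411 43.59174038604819
in [0.62690499 0.06895171 0.0942    ] 0.021468908895156857 46.03176193285424
0.03124744961053093 41.9155639654059
28 0.0942 [248. 292.] 28 0.059 [249. 357.] 
32 0.0942 [259. 290.] 32 0.059 [259. 355.] 
36 0.0942 [269. 288.] 36 0.059 [269. 352.] 
40 0.0942 [279. 285.] 40 0.059 [278. 349.] 
44 0.0942 [289. 281.] 44 0.059 [288. 346.]
```

Emit:
jog_arm:
  plan: [-0.7, 1.0, 0.1, 0, 0, -0.026, -1.3, 2.0, 0.2, 0, 0, -0.052, -1.9, 3.0, 0.2, 0, 0, -0.079, -2.5, 4.0, 0.2, 0, 0, -0.105]

```text
t: 7.93
tcp_pos: [0.5751, 0.0296, 0.1076]
ee_rot: [0.969, 0.249, 0.003, 0.002]
ft_force: [-0.1, -4.9, 11.1]
grip_width: -0.0001
```

Emit:
jog_arm:
  plan: [-0.5, 1.0, 0.1, 0, 0, -0.026, -1.1, 2.1, 0.2, 0, 0, -0.052, -1.6, 3.1, 0.2, 0, 0, -0.079, -2.0, 4.2, 0.2, 0, 0, -0.105]

```text
t: 8.27
tcp_pos: [0.5729, 0.034, 0.1076]
ee_rot: [0.98, 0.198, 0.002, 0.002]
ft_force: [-0.5, -5.7, 10.8]
grip_width: 0.0003
```

Emit:
jog_arm:
  plan: [-0.4, 1.1, 0.1, 0, 0, -0.026, -0.8, 2.2, 0.1, 0, 0, -0.052, -1.2, 3.3, 0.1, 0, 0, -0.079, -1.6, 4.4, 0.1, 0, 0, -0.105]

```text
t: 8.6
tcp_pos: [0.5711, 0.0384, 0.1076]
ee_rot: [0.989, 0.146, 0.002, 0.002]
ft_force: [-1.4, -4.7, 10.6]
grip_width: -0.0002
```

Run:
```python
from h import *
s=sense();print(s['t'],s['tcp_pos'],s['ee_rot'],s['ft_force'])
a=pic('scene','sc5');s=sense();print(s['tcp_pos'],s['ft_force'])
cv2.imwrite('pics/c5.png',cv2.resize(a[150:240,265:345],None,fx=6,fy=6,interpolation=2))
```

```text
8.6 [0.57107419 0.03842355 0.10757173] [0.98929673 0.14588913 0.00234271 0.00168769] [-1.40199387 -4.70070865 10.55582685]
[0.57097803 0.0386232  0.10756352] [-0.86842027 -5.0354571  10.8159365 ]
```

View pics/c5.png

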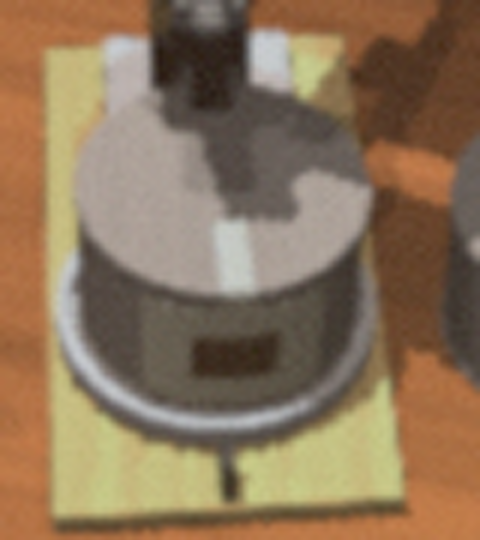

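Run:
```python
from h import *
C=np.array([.612,.0535,0])
d=g(239,293,.0942)-g(229,222,.0942);print(np.hypot(*d[:2]),np.degrees(np.arctan2(d[1],d[0])))
for C in (np.array([.612,.0535,0]),np.array([.612,.0515,0])):
  for th in (16,20,24,28):
    r=np.radians(th);e=np.array([np.cos(r),np.sin(r),0])
    print(th,[((proj('scene',C+ρ*e+[0,0,z])+.4-[265,150])*6).round(0) for ρ,z in ((.019,.0942),(.054,.0942),(.054,.059),(.076,.032),(.076,.012))],
      [((proj('scene',C+.054*np.array([np.cos(r+s),np.sin(r+s),0])+[0,0,.07])+.4-[265,150])*6).round(0)[0] for s in (-.6545,.6545)])
# seen lid extremes
E=[g(76,190,.0942),g(372,205,.0942)];print(np.mean(E,0))
# stand yaw from scene edges
P=[g(45,50,.012),g(53,522,.012),g(405,507,.012),g(347,37,.012)];print(np.round(P,4))
for a,b in ((0,1),(3,2)):
    d=P[b]-P[a];print(np.degrees(np.arctan2(d[1],d[0])))
d=P[2]-P[1];print(np.degrees(np.arctan2(d[1],d[0]))-90,(P[1]+P[2])/2)
```

```text
0.03379968188218398 22.252550479867967
16 [array([217., 221.]), array([216., 295.]), array([217., 359.]), array([218., 454.]), array([218., 487.])] [np.float64(125.0), np.float64(309.0)]
20 [array([221., 221.]), array([227., 295.]), array([228., 359.]), array([232., 454.]), array([233., 487.])] [np.float64(133.0), np.float64(317.0)]
24 [array([224., 220.]), array([238., 294.]), array([238., 358.]), array([247., 452.]), array([247., 486.])] [np.float64(142.0), np.float64(324.0)]
28 [array([228., 220.]), array([248., 292.]), array([249., 357.]), array([261., 450.]), array([261., 483.])] [np.float64(152.0), np.float64(331.0)]
16 [array([211., 220.]), array([210., 294.]), array([212., 358.]), array([212., 453.]), array([213., 486.])] [np.float64(120.0), np.float64(304.0)]
20 [array([215., 220.]), array([221., 293.]), array([222., 358.]), array([227., 453.]), array([228., 486.])] [np.float64(128.0), np.float64(312.0)]
24 [array([219., 219.]), array([232., 293.]), array([233., 357.]), array([242., 451.]), array([242., 484.])] [np.float64(137.0), np.float64(319.0)]
28 [array([223., 219.]), array([243., 291.]), array([243., 356.]), array([256., 449.]), array([256., 482.])] [np.float64(146.0), np.float64(326.0)]
[0.61858965 0.05787469 0.0942    ]
[[ 0.482  -0.0634  0.012 ]
 [ 0.7162  0.0213  0.012 ]
 [ 0.6751  0.1425  0.012 ]
 [ 0.438   0.0593  0.012 ]]
19.889484397236117
19.34154464125821
18.739751889745335 [0.69566694 0.08193802 0.012     ]
```

Emit:
jog_arm:
  plan: [-0.2, 0.9, 0, 0, 0, -0.02, -0.5, 1.8, 0, 0, 0, -0.04, -0.7, 2.6, 0, 0, 0, -0.061, -0.7, 2.6, 0, 0, 0, -0.061]

```text
t: 8.98
tcp_pos: [0.5702, 0.0412, 0.1075]
ee_rot: [0.993, 0.116, 0.002, 0.001]
ft_force: [-1.5, -4.6, 10.0]
grip_width: -0.0002
```

Emit:
jog_arm:
  plan: [0.3, -1.0, 0.5, 0, 0, 0, 0.3, -1.0, 1.5, 0, 0, 0, 0.3, -1.0, 5, 0, 0, 0, 0.3, -1.0, 25, 0, 0, 0, -20, -8, 60, 0, 0, 0, -50, -19, 90, 0, 0, 0, -85, -31, 100, 0, 0, 0, -85, -31, 100, 0, 0, 0]

```text
t: 9.65
tcp_pos: [0.48, 0.0109, 0.2073]
ee_rot: [0.993, 0.116, 0.001, 0.0]
ft_force: [0.9, 0.6, -1.0]
grip_width: -0.0001
```

Run:
```python
from h import *
s=sense();print(s['t'],s['tcp_pos'],s['ee_rot'],s['ft_force'])
a=pic('scene','sc6');w=pic('wrist','w6');t=pic('top','t6')
f=cv2.resize(a[150:240,265:345],None,fx=5,fy=5,interpolation=2)
e=cv2.resize(t[180:340,280:400],None,fx=2.8,fy=2.8,interpolation=2)
e=np.clip((e/255.)**2.2*255,0,255).astype(np.uint8)
o=np.zeros((450,800,3),np.uint8);o[:450,:400]=f;o[:448,400:736]=e
cv2.imwrite('pics/c6.png',o)
for q in ('label','lid','front_mark','stand','keeper_pad'): lm(q,'wrist')
```

```text
9.65 [0.47998894 0.01093237 0.20732555] [9.93266302e-01 1.15846494e-01 1.20303271e-03 4.41975787e-04] [ 0.87841217  0.57334616 -1.03575059]
label wrist [0.8478 0.146  0.0332] 0.96
label wrist [0.8455 0.0302 0.0369] 0.79
lid wrist [0.6103 0.0564 0.0985] 0.79
lid wrist [ 0.8527 -0.0234  0.0675] 0.63
keeper_pad wrist [0.5188 0.0173 0.0611] 0.8
```

View pics/c6.png

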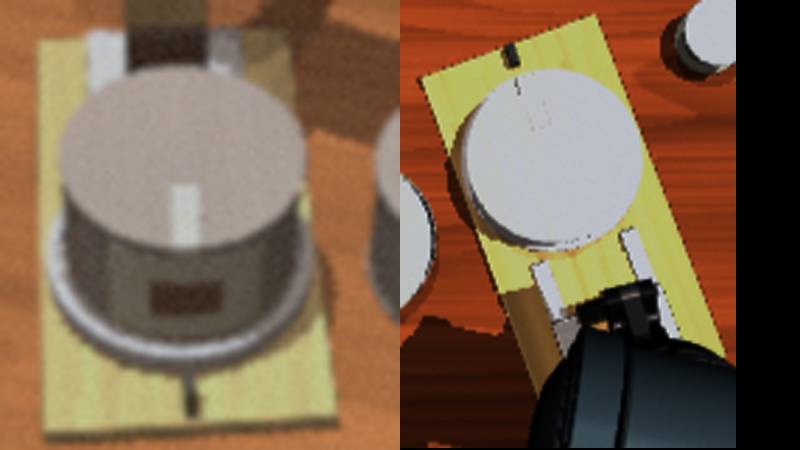

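View pics/w6.png

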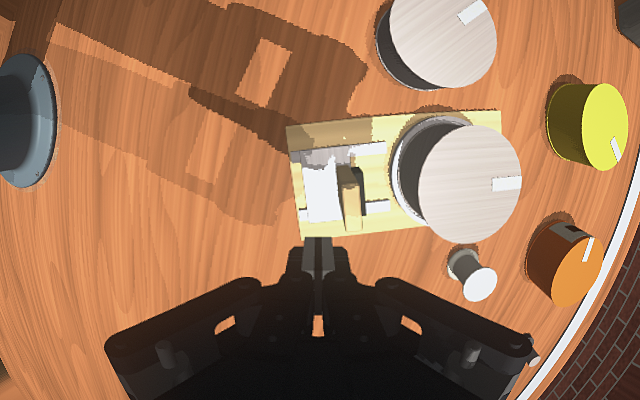

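```bash
cat >> h.py <<'E'
def wray(u,v,z):
    i=optics.camera_info('wrist');K,R,t=i['mtx'],np.array(i['R']),np.array(i['t'])
    x,y=(u-K[0][2])/K[0][0],(v-K[1][2])/K[1][1];th=np.hypot(x,y)
    d=R.T@np.array([x/th*np.sin(th),y/th*np.sin(th),np.cos(th)]);o=-R.T@t;return o+d*(z-o[2])/d[2]
E
python3 - <<'E'
from h import *
A=lambda p,q:(round(np.hypot(*(q-p)[:2]),4),round(np.degrees(np.arctan2((q-p)[1],(q-p)[0])),2))
w=cv2.cvtColor(cv2.imread('pics/w6.png'),cv2.COLOR_BGR2HSV)
print('strip scene',A(g(185,185,.0942,f=5),g(185,247,.0942,f=5)))
p,q=wray(491,184,.0942),wray(522,183.5,.0942);print('strip wrist',p,q,A(p,q))
im=cv2.imread('pics/w6.png');c=im[165:205,470:530];m=(c.min(2)>225).astype(np.uint8)
n,L,S,Ce=cv2.connectedComponentsWithStats(m);k=1+np.argmax(S[1:,4]);print('blob',S[k])
pts=np.argwhere(L==k)[:,::-1]+[470,165]
W=np.array([wray(*x,.0942)[:2] for x in pts]);m0=W.mean(0);ev,V=np.linalg.eigh(np.cov((W-m0).T));d=V[:,1]*np.sign(V[0,1]);print('pca',m0,np.degrees(np.arctan2(d[1],d[0])),np.sqrt(12*ev))
C=[.611,.0535]
# lid circle
B=[wray(*x,.0942)[:2] for x in ((418,185),(470,125),(472,243),(522,175),(430,148),(438,225))]
B=np.array(B);s=np.linalg.lstsq(np.c_[2*B,np.ones(6)],(B**2).sum(1),rcond=None)[0];c=s[:2];print('lid',c,np.sqrt(s[2]+c@c))
v=m0-c;print('dir from centre',np.degrees(np.arctan2(v[1],v[0])))
for a,b in (((288,125.5),(500,111)),((304,240.5),(420,228.5))): 
    p,q=wray(*a,.012),wray(*b,.012);print('edge',p,q,A(p,q))
k=[wray(*x,.108) for x in ((340,181),(357,181),(346,231),(363,230))];print('keeper top',np.round(k,4),A(k[0],k[2]))
E
```

```text
strip scene (np.float64(0.0352), np.float64(16.47))
strip wrist [0.62879072 0.0611582  0.0942    ] [0.66382891 0.07060018 0.0942    ] (np.float64(0.0363), np.float64(15.08))
blob [ 23  11  29  16 356]
pca [0.64590185 0.06629914] 19.553098811541773 [0.01185284 0.03296226]
lid [0.61259471 0.05646066] 0.05300380200438046
dir from centre 16.45642355589768
edge [0.44014535 0.05869749 0.012     ] [0.66820993 0.14001785 0.012     ] (np.float64(0.2421), np.float64(19.62))
edge [ 0.48432645 -0.06226893  0.012     ] [ 0.61153059 -0.01840644  0.012     ] (np.float64(0.1346), np.float64(19.03))
keeper top [[ 4.948e-01  3.380e-02  1.080e-01]
 [ 5.072e-01  3.680e-02  1.080e-01]
 [ 5.095e-01 -4.000e-03  1.080e-01]
 [ 5.224e-01 -2.000e-04  1.080e-01]] (np.float64(0.0406), np.float64(-68.77))
```

Emit:
jog_arm:
  plan: [35, -5, 0, 0, 0, 0, 70, -10, 0, 0, 0, 0, 105, -15, 0, 0, 0, 0, 130, -15, 0, 0, 0, 0, 130, -15, 0, 0, 0, 0, 130, -15, 0, 0, 0, 0]

```text
t: 10.55
tcp_pos: [0.6139, -0.0036, 0.2038]
ee_rot: [0.993, 0.116, -0.001, -0.0]
ft_force: [-1.3, 0.1, -0.3]
grip_width: -0.0002
```

Run:
```python
from h import *
s=sense();print(s['t'],s['tcp_pos'],s['ee_rot'],s['ft_force'])
im=pic('wrist','w7')
cv2.imwrite('pics/c7.png',cv2.resize(im[60:260,180:460],None,fx=2.8,fy=2.8,interpolation=2))
```

```text
10.55 [ 0.61388631 -0.00363936  0.20377345] [ 9.93196102e-01  1.16448336e-01 -1.07439742e-03 -3.66600538e-04] [-1.30246935  0.08276857 -0.26581585]
```

View pics/c7.png

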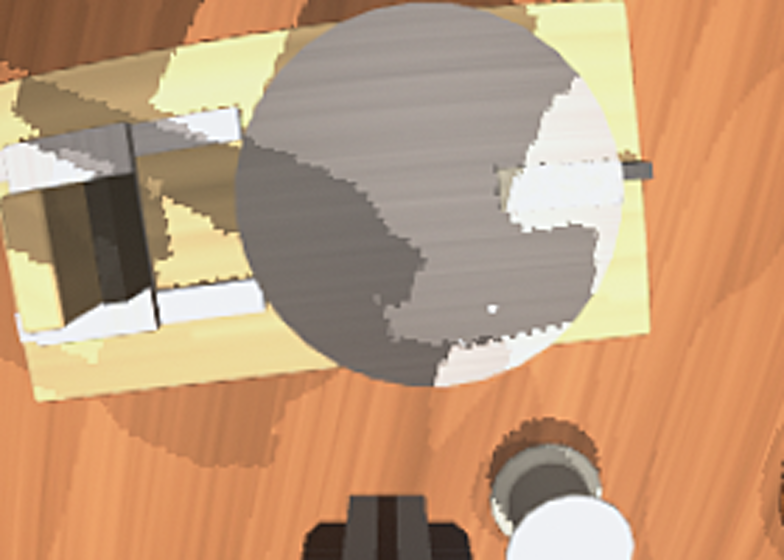

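Run:
```python
from h import *
W=lambda u,v,z:wray(180+u/2.8-.3,60+v/2.8-.3,z)[:2]
A=lambda p,q:(round(np.hypot(*(q-p)),4),round(np.degrees(np.arctan2((q-p)[1],(q-p)[0])),2))
z=.0942
print('strip up',A(W(500,168,z),W(620,161,z)),'mid',A(W(500,187,z),W(622,181,z)))
th=np.linspace(0,2*np.pi,40)[:-1]
B=np.array([W(429+193*np.cos(t),194.5+192.5*np.sin(t),z) for t in th]);s=np.linalg.lstsq(np.c_[2*B,np.ones(39)],(B**2).sum(1),rcond=None)[0];c=s[:2];print('lid',c,np.sqrt(s[2]+c@c))
print('c->edge',A(c,W(622,181,z)),'c->in',A(c,W(500,187,z)))
z=.012
print('front',A(W(650,332,z),W(626,0,z)),'right',A(W(38,402,z),W(650,332,z)),'left',A(W(0,85,z),W(300,24,z)))
f=(W(650,332,z)+W(38,402,z))/2;print('frontright',W(650,332,z),'rearright',W(38,402,z))
print('pointer',W(640,170,.032),W(652,170,.032),A(c,W(650,170,.032)))
print('keeper back top',W(22,330,.108),W(0,195,.108), W(65,325,.108),W(47,190,.108))
im=cv2.imread('pics/w7.png');sub=im[110:140,350:410].astype(int).sum(2)//3
print(sub[4:26,28:56:3])
```

```text
strip up (np.float64(0.034), np.float64(18.55)) mid (np.float64(0.0347), np.float64(17.88))
lid [0.61130269 0.05382244] 0.05386852126728901
c->edge (np.float64(0.0538), np.float64(19.52)) c->in (np.float64(0.0192), np.float64(22.5))
front (np.float64(0.128), np.float64(109.51)) right (np.float64(0.2472), np.float64(20.03)) left (np.float64(0.1197), np.float64(20.7))
frontright [0.71203378 0.02070845] rearright [ 0.47980419 -0.06395342]
pointer [0.68453764 0.07904029] [0.68885341 0.08028756] (np.float64(0.0812), np.float64(18.87))
keeper back top [ 0.50727412 -0.00514555] [0.49480311 0.03127234] [ 0.52013397 -0.00086866] [0.50878716 0.03510643]
[[235 235 234 233 232 231 231 228 203 201]
 [235 234 233 232 232 232 235 230 169 150]
 [234 234 233 233 235 233 181 230 147 154]
 [236 236 236 227 226 237 192 235 125 107]
 [237 224 228 239 239 241 239 244  88  70]
 [240 238 238 241 244 242 242 243 144 122]
 [239 240 241 240 242 241 241 241 157 124]
 [240 240 240 241 242 241 241 242 173 122]
 [240 240 240 241 241 240 240 242 181 119]
 [241 241 240 241 240 239 241 242 181 117]
 [241 241 241 241 240 238 241 242 212 179]
 [241 241 241 241 240 239 242 241 230 229]
 [241 238 240 240 240 240 242 241 234 221]
 [241 239 239 241 240 241 242 242 234 217]
 [242 240 240 242 241 242 241 241 236 219]
 [242 241 240 242 242 242 241 241 231 219]
 [241 240 241 241 242 242 240 241 222 220]
 [242 240 241 241 242 242 240 243 215 221]
 [242 241 242 241 241 243 239 233 219 223]
 [242 242 237 239 238 222 237 232 224 222]
 [237 239 238 238 237 227 235 235 222 222]
 [239 238 237 236 236 236 235 234 220 219]]
```

Emit:
jog_arm:
  plan: [-18, 1, 0, 0, 0, -0.12, -36, 2, 0, 0, 0, -0.24, -54, 3, 0, 0, 0, -0.36, -72, 3, 0, 0, 0, -0.48, -90, 4, 0, 0, 0, -0.6, -108, 5, 0, 0, 0, -0.72, -126, 5, 0, 0, 0, -0.84, -142, 6, 0, 0, 0, -0.96]

```text
t: 11.27
tcp_pos: [0.469, 0.0027, 0.2047]
ee_rot: [0.934, -0.358, -0.0, 0.0]
ft_force: [-0.6, -0.3, 0.1]
grip_width: 0.0003
```

Emit:
jog_arm:
  plan: [0, 0, 0, 0, 0, -0.12, 0, 0, 0, 0, 0, -0.24, 0, 0, 0, 0, 0, -0.36, 0, 0, 0, 0, 0, -0.48, 0, 0, 0, 0, 0, -0.496, 0, 0, 0, 0, 0, -0.496]

```text
t: 11.77
tcp_pos: [0.4704, 0.0025, 0.205]
ee_rot: [0.819, -0.573, -0.0, 0.0]
ft_force: [-0.6, 0.1, 0.1]
grip_width: 0.0002
```

Run:
```python
from h import *
s=sense();print(s['t'],s['q'],s['tcp_pos'],s['ee_rot'],s['ft_force'])
x=s['ee_rot'];print(np.degrees(2*np.arctan2(x[1],x[0])))
```

```text
11.7667 [-2.36355671e-01 -1.46843354e-01  2.04120621e+00 -2.15581315e-05
  1.24757565e+00  9.84262639e-01] [0.47039596 0.00251658 0.20496738] [ 8.19472825e-01 -5.73118016e-01 -1.57243434e-04  7.26842818e-05] [-0.63446048  0.11054386  0.14431647]
-69.93588505400733
```

Emit:
jog_arm:
  plan: [-2, 0, -35, 0, 0, 0, -2, 0, -70, 0, 0, 0, -2, 0, -105, 0, 0, 0, -2, 0, -130, 0, 0, 0, -2, 0, -140, 0, 0, 0, -2, 0, -140, 0, 0, 0]

```text
t: 12.27
tcp_pos: [0.4669, 0.0028, 0.0628]
ee_rot: [0.819, -0.573, -0.003, 0.001]
ft_force: [-0.5, -0.7, 0.8]
grip_width: -0.0002
```

Run:
```python
from h import *
s=sense();print(s['t'],s['tcp_pos'],s['ft_force'])
a=pic('scene','s8');w=pic('wrist','w8')
lm('keeper_top','top',1)
o=np.zeros((400,800,3),np.uint8);o[:360,:320]=cv2.resize(a[120:240,260:366],(320,360));o[:400,320:]=cv2.resize(w,None,fx=.9,fy=.9)[:360,48:528].repeat(1,0) if 0 else cv2.copyMakeBorder(w[:, 80:560],0,0,0,0,0)
cv2.imwrite('pics/c8.png',o)
```

```text
12.2667 [0.46692943 0.00278794 0.06280401] [-0.46252171 -0.74308111  0.77377764]
keeper_top top [0.4996 0.0107 0.1049] 0.71
```

View pics/c8.png

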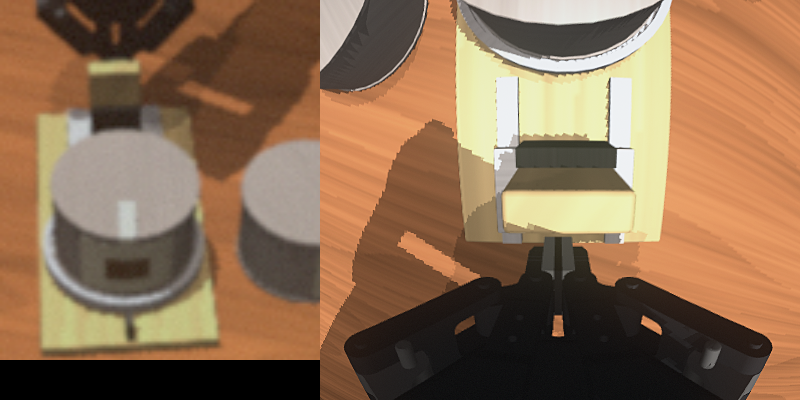

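Emit:
jog_arm:
  plan: [5, 1.2, 0, 0, 0, 0, 10, 2.5, 0, 0, 0, 0, 15, 3.7, 0, 0, 0, 0, 19.5, 4.9, 0, 0, 0, 0, 21.4, 5.6, 0, 0, 0, 0, 23.3, 6.3, 0, 0, 0, 0, 25.1, 7, 0, 0, 0, 0, 27, 7.7, 0, 0, 0, 0]

```text
t: 13.08
tcp_pos: [0.4961, 0.01, 0.065]
ee_rot: [0.819, -0.574, -0.0, 0.0]
ft_force: [-2.6, -1.1, 0.0]
grip_width: -0.0001
```

Emit:
jog_arm:
  plan: [2.8, 1, 0, 0, 0, 0, 5.6, 2.1, 0, 0, 0, 0, 8.5, 3.1, 0, 0, 0, 0, 11.3, 4.1, 0, 0, 0, 0, 14.1, 5.1, 0, 0, 0, 0, 16.9, 6.2, 0, 0, 0, 0, 19.7, 7.2, 0, 0, 0, 0, 22.6, 8.2, 0, 0, 0, 0]

```text
t: 13.75
tcp_pos: [0.5189, 0.0183, 0.065]
ee_rot: [0.819, -0.574, -0.0, 0.0]
ft_force: [-1.5, -1.4, -0.9]
grip_width: 0.0001
```

Emit:
jog_arm:
  plan: [1.9, 0.7, 0, 0, 0, 0, 3.8, 1.4, 0, 0, 0, 0, 5.6, 2, 0, 0, 0, 0, 7.5, 2.7, 0, 0, 0, 0, 8.5, 3.1, 0, 0, 0, 0]

```text
t: 14.17
tcp_pos: [0.5275, 0.0213, 0.0652]
ee_rot: [0.819, -0.574, 0.0, -0.0]
ft_force: [-2.0, -0.8, -1.3]
grip_width: -0.0003
```

Emit:
jog_arm:
  plan: [0.5, 0.2, 0, 0, 0, 0, 0.9, 0.3, 0, 0, 0, 0, 1.4, 0.5, 0, 0, 0, 0, 1.9, 0.7, 0, 0, 0, 0]

```text
t: 14.5
tcp_pos: [0.5292, 0.022, 0.0652]
ee_rot: [0.819, -0.574, -0.0, 0.0]
ft_force: [-1.4, -0.9, -0.8]
grip_width: 0.0002
```

Emit:
jog_arm:
  plan: [0.5, 0.2, 0, 0, 0, 0, 0.9, 0.3, 0, 0, 0, 0, 1.4, 0.5, 0, 0, 0, 0, 1.9, 0.7, 0, 0, 0, 0]

```text
t: 14.83
tcp_pos: [0.5303, 0.0224, 0.0652]
ee_rot: [0.819, -0.574, -0.001, 0.001]
ft_force: [-7.2, -2.3, 3.7]
grip_width: -0.0001
```

Emit:
jog_arm:
  plan: [0.5, 0.2, 0, 0, 0, 0, 0.9, 0.3, 0, 0, 0, 0, 1.4, 0.5, 0, 0, 0, 0, 1.4, 0.5, 0, 0, 0, 0]

```text
t: 15.17
tcp_pos: [0.5319, 0.0229, 0.0652]
ee_rot: [0.819, -0.574, -0.001, 0.001]
ft_force: [-5.6, -2.1, 2.5]
grip_width: 0.0001
```

Emit:
jog_arm:
  plan: [0.4, 0.2, 0, 0, 0, 0, 0.7, 0.3, 0, 0, 0, 0, 0.7, 0.3, 0, 0, 0, 0]

```text
t: 15.42
tcp_pos: [0.5325, 0.0232, 0.0652]
ee_rot: [0.819, -0.574, -0.001, 0.001]
ft_force: [-5.8, -2.7, 2.8]
grip_width: -0.0002
```

Emit:
jog_arm:
  plan: [0.5, 0.2, 0, 0, 0, 0, 0.9, 0.3, 0, 0, 0, 0, 0.9, 0.3, 0, 0, 0, 0]

```text
t: 15.67
tcp_pos: [0.5333, 0.0234, 0.0652]
ee_rot: [0.819, -0.574, -0.001, 0.001]
ft_force: [-7.4, -3.1, 4.1]
grip_width: -0.0003
```

Emit:
jog_arm:
  plan: [0.4, 0.1, 0, 0, 0, 0, 0.6, 0.2, 0, 0, 0, 0, 0.6, 0.2, 0, 0, 0, 0]

```text
t: 15.92
tcp_pos: [0.5333, 0.0235, 0.065]
ee_rot: [0.819, -0.574, -0.001, 0.002]
ft_force: [-9.4, -3.9, 5.5]
grip_width: 0.0001
```

Emit:
jog_arm:
  plan: [-1, -0.4, 0, 0, 0, 0, -3, -1.1, 0, 0, 0, 0, -8, -2.9, 0, 0, 0, 0, -18, -6.5, 0, 0, 0, 0, -24, -9, 0, 0, 0, 0, -24, -9, 30, 0, 0, 0, -24, -9, 70, 0, 0, 0, -24, -9, 110, 0, 0, 0]

```text
t: 16.58
tcp_pos: [0.5096, 0.015, 0.1756]
ee_rot: [0.819, -0.574, -0.001, 0.0]
ft_force: [1.6, 0.2, 0.6]
grip_width: 0.0001
```

Emit:
jog_arm:
  plan: [0, 0, 30, 0, 0, 0, 0, 0, 50, 0, 0, 0, 0, 0, 50, 0, 0, 0]

```text
t: 16.83
tcp_pos: [0.5137, 0.0143, 0.2314]
ee_rot: [0.819, -0.574, 0.005, -0.003]
ft_force: [0.4, -1.1, 0.8]
grip_width: 0.0003
```

Run:
```python
from h import *
s=sense();print(s['t'],s['tcp_pos'],s['ee_rot'],s['ft_force'])
a=pic('scene','s9');w=pic('wrist','w9')
for q in ('keeper_pad','lid','keeper_top'): lm(q,'wrist',1)
o=np.zeros((560,800,3),np.uint8);o[:360,:270]=cv2.resize(a[150:240,265:332],(270,360),interpolation=2);o[:560,270:]=cv2.resize(w[0:250,180:417],(530,560),interpolation=2)
cv2.imwrite('pics/c9.png',o)
```

```text
16.8333 [0.51372306 0.01434218 0.23141361] [ 0.81877248 -0.57408767  0.00535442 -0.00250924] [ 0.42532625 -1.06593501  0.79649185]
keeper_pad wrist [0.5634 0.0308 0.0601] 0.56
lid wrist [0.6147 0.0578 0.0954] 0.64
keeper_top wrist [0.6169 0.05   0.025 ] 0.74
```

View pics/c9.png

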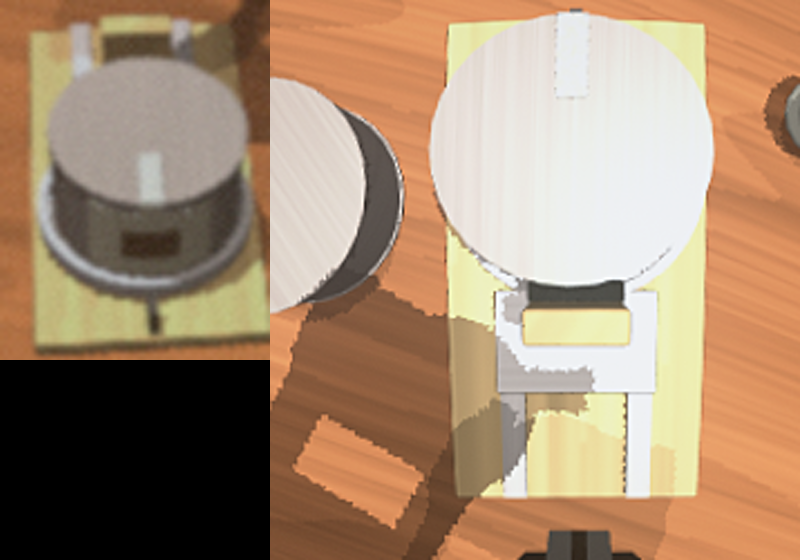

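Run:
```python
from h import *
sx,sy=237/530,250/560
W=lambda u,v,z:wray(180+(u-270+.5)*sx-.5,(v+.5)*sy-.5,z)[:2]
A=lambda p,q:(round(np.hypot(*(q-p)),4),round(np.degrees(np.arctan2((q-p)[1],(q-p)[0])),2))
z=.0942;print('strip',A(W(570,97,z),W(571.5,13,z)))
th=np.linspace(0,6.28,40);B=np.array([W(571.5+142*np.cos(t),149+137*np.sin(t),z) for t in th]);c=(B.max(0)+B.min(0))/2
print('lid',c,'edge',A(c,W(571.5,13,z)))
z=.012;l=A(W(457,495,z),W(448,25,z));r=A(W(697,495,z),W(706,25,z));print('stand',l,r)
s=sense();print(s['ft_force'],s['t'])
print(workorder.hand_in())
```

```text
strip (np.float64(0.0337), np.float64(18.98))
lid [0.61039826 0.05531852] edge (np.float64(0.0522), np.float64(19.75))
stand (np.float64(0.2424), np.float64(19.82)) (np.float64(0.242), np.float64(19.87))
[ 0.10154052 -0.46723105  0.15886743] 17.0833
the job is handed in; nothing more can be done
None
```

I rolled the tin clockwise by about 58° with a shut fingertip on the lid, lifted off, then pushed the keeper up against it. After that I withdrew the arm and handed the job in at 17.1 s.

- **Label:** in the last wrist picture the seal strip points along 19.0–19.8° and the stand's x axis lies along about 19.8°. That puts the label within about 1° of front, in line with the pointer. The earlier scene and first wrist pictures disagreed a little, giving anything from 15 to 19.5° for the label. The two close-up wrist views, before and after the keeper was pushed, agreed to about 1°, so I made no further correction.
- **Force on the lid:** mostly 10–12 N, with a brief peak of 13.3 N downward (about 14.3 N including the sideways drag). All readings stayed under the 15 N denting limit.
- **Keeper:** it slid at about 2 N and met the tin. It then pushed the tin across its play until it stopped moving at about 10 N at the wrist, which is about 8 N on the tin. The pad contact itself cannot be seen from above. The landmark network put the pad about 57 mm from the tin's centre, against the expected 52–54 mm. I put that down to its roughly 4 mm error and relied on the force stop.
- **Other things:** the arm touched nothing else that I could tell. The spare tin looked undisturbed in the pictures, though I did not measure it again. The robot was clear of everything at hand-in, with forces near 0.

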